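# Pack the blue job's carrier tray

### The arm

A 6-joint arm with a two-finger parallel gripper is mounted at the origin on the work surface. World frame = base frame: x ahead of the robot, y to its left, z up, the work surface at z = 0. Lengths are in m, angles in degrees, forces in N, time in s.
With the tool pointing down it reaches from about 0.35 to 0.875 m from the base axis. Payload 4.2 kg.
Tool frame: the origin (TCP) lies midway between the tips of the shut fingers; the grasp point (between the pads) lies 19 mm behind it; z points along the fingers, y is the line along which they close (so a half turn about z gives the same grasp; the last joint's range is limited). The gripper opens to 87 mm and grips with 3 to 60 N. Pads are 19 mm wide; open, the fingers measure 117 mm over their backs; the gripper's body (75 mm by 190 mm) begins 51 mm behind the grasp point.
Start: joints at [-50.042, 22.042, 0.453, 0, -68.411, -14.817], TCP at [0.266, -0.566, 0.223] pointing down, gripper open.
Joint ranges: [-179.83, 179.83], [-69.29, 118.12], [-61.27, 80.66], [-181.25, 117.63], [-171.15, -9.14], [-177.46, 177.46]. Speed limits (degrees/s): [159.86, 159.86, 180, 180, 180, 180].

### API

Orientations are given as a 3x3 rotation matrix whose columns are the frame's x, y, z axes.
In Python, from station import r, cams gives the robot as it stands.
- The arm moves only by the tool play_rows, never from a script. Its argument "commands" is text: rows parted by semicolons, each of 6 numbers parted by spaces: the shift along the world's x, y, z normalised to -1 to 1, where 1 is 30 mm, then the turn, a rotation vector about the world's x, y, z normalised to -1 to 1, where 1 is 0.15 rad. A call has 1 to 20 rows; each row shifts and turns the commanded pose from where the row before left it; what a row does not reach is not made up. A row lasts 1/10 s, in which the tool goes at most 50 mm and 8.59 degrees, less where a joint would pass 70% of its speed; a pose out of reach is approached as far as the arm can. A call with a number of a shift or a turn outside -1 to 1 is refused whole. A call with a gripper value outside its range is refused whole. "grip" is the finger opening in mm, from 0 to 87, set as the call begins (left out, the last holds). The fingers move at their own pace and stop on an object; the grip force is fixed at half the most. Time passes only in rows, so rows that do not move let the fingers close. It gives the time, the measured TCP pose, the force, the opening and the grip force at its end, in the units of the state.
- r.sense(): the state, without advancing time (a new reading comes with each control period).
- cams.capture(name): name is "side" or "top"; returns (picture, depth): 480x640x3 uint8, blue, green, red; 480x640 float32, m along the optical axis (not along the pixel's ray), 0 where there is no reading.
- cams.camera_info(name): a dict with "mtx" (3x3 intrinsics, pixels), "R" (3x3) and "t" (3): a world point X has camera coordinates R X + t. Camera axes: x right, y down, z forward; pixel columns grow to the right and rows downward; lengths in m; the calibration is good to about 2 mm. A picture is of the moment at which its call begins. camera_info takes no time and is no camera call.
- r.finish_job(): hands the job in; it is judged then, once.
The state is a dict: "time_s": time; "joints": joint angles; "joint_velocities": joint speeds; "effort": joint torques, N m; "tcp_pos": TCP position; "ee_rot": TCP orientation; "wrist_force": force on the tool from outside, world axes, zero at the start; "moment": the same for the moment, N m; "gripper_width": opening from 0.0 (shut) to 1.0 (fully open); "gripper_force": force on a finger pad.
Only numpy, scipy, OpenCV 4.12 (cv2) and the standard library are available. Lean on these libraries where they do the work, as an engineer would, in place of code of your own. Each camera call takes 0.05 s, during which the arm holds its last target. There are 200 camera calls.

### The job

Pack the carrier tray for the blue job: stand each of the four containers with a blue cap or lid fully down and upright in the rack cube whose well is cut for it (square bottle in the green cube, amber bottle in the yellow, sample tube in the pink, slide mailer in the violet). Set them down, do not drop them or tip them over, and leave the orange-capped bottle and tube of the other job standing where they are.

Things in the scene. Friction and masses are not known exactly. Their poses are not given: they have to be found in the camera images.
- square_blue_mid (a point): White square plastic bottle with a round BLUE screw cap; belongs to the blue job. Body 46 x 46 mm with flat sides from the bottom up to 80 mm, cap 34 mm diameter from 90 to 108 mm, total height 108 mm, about 160 g. The point is its centre, 54 mm above its underside; z is its upright axis, x and y are normal to its flat sides (any quarter turn is the same).
- amber_blue_mid (a point): Brown amber-glass round bottle with a BLUE screw cap; belongs to the blue job. Body 40 mm diameter and straight up to 69 mm, cap 32 mm diameter from 75 to 91 mm, total height 91 mm, about 130 g. The point is its centre, 45.5 mm above its underside; z is its upright axis.
- tube_blue_mid (a point): Slim frosted self-standing 50 ml sample tube with a BLUE screw cap; belongs to the blue job. Body 30 mm diameter, flat foot 29 mm, cap 35 mm diameter from 98 to 116 mm, total height 116 mm, about 70 g. The point is its centre, 58 mm above its underside; z is its upright axis.
- mailer_blue_mid (a point): Slide mailer: a small frosted rectangular box standing on end, with a BLUE lid; belongs to the blue job. Lid 30 mm (its x) by 39 mm (its y), from 61 to 84 mm up; body 28.5 x 37.5 mm; total height 84 mm, about 80 g. The point is its centre, 42 mm above its underside; z is its upright axis (a half turn is the same).
- amber_orange_mid (a point): Look-alike of the other job: the same amber bottle as the blue one but with an ORANGE cap (sizes as for the blue-capped one). Loose; must stay where it stands. The point is its centre, 45.5 mm above its underside.
- tube_orange_mid (a point): Look-alike of the other job: the same sample tube as the blue one but with an ORANGE cap (sizes as for the blue-capped one). Loose; must stay where it stands. The point is its centre, 58 mm above its underside.
- green_well (a point): GREEN rack cube, 76 x 76 mm, top 44 mm above the bench, with a square well 62 x 62 mm for the square bottle. The point is the centre of the well's floor, 10 mm above the bench; well 34 mm deep; x across the row, y along it, z up. Cubes stand at 78 mm pitch along their y, in any order, in a low aluminium tray (324 x 92 mm, rim 16 mm, wire handle 58 mm high at each end); all fixed, turned alike.
- yellow_well (a point): YELLOW rack cube in the same tray, 76 x 76 mm, top 44 mm above the bench, with a large round well, 57 mm diameter, for the amber bottle. The point is the centre of the well's floor, 10 mm above the bench; well 34 mm deep; x across the row, y along it, z up.
- pink_well (a point): PINK rack cube in the same tray, 76 x 76 mm, top 44 mm above the bench, with a small round well, 46 mm diameter, for the sample tube. The point is the centre of the well's floor, 10 mm above the bench; well 34 mm deep; x across the row, y along it, z up.
- violet_well (a point): VIOLET rack cube in the same tray, 76 x 76 mm, top 44 mm above the bench, with an oblong well, 46 mm along x by 55 mm along y, for the slide mailer. The point is the centre of the well's floor, 10 mm above the bench; well 34 mm deep; x across the row, y along it, z up.

How it is judged:
By the outcome, as a careful person would: the job done as asked, in the order asked, and still so for the second after the job is handed in, with the robot touching nothing.
It also fails if it takes over 96 s, if anything falls off the work surface, if the arm or the gripper's body presses on something with over 40 N, if the wrist force passes 120 N, or if a joint passes its speed limit or range.

## Working session

There is one attempt and no reset: what is moved stays moved. The work goes in short steps, Python scripts to look and compute and a tool call to move; the robot and the scene stay as the last step left them, time stands still between calls to the robot, and variables do not carry over. Pictures are saved under pics/ and viewed, at most 14 in all, crops included, and the job is handed in when it is done.

Besides the shell and the picture viewer there is one more tool, called after "Emit:" as name(argument=value, ...) on one line, values as JSON. play_rows: Moves the arm, as the interface text tells. Scaled input: -1 to 1 covers 30 mm each way for a shift and 0.15 rad each way for a turn. Its arguments: {"type":"object","properties":{"commands":{"type":"string"},"grip":{"type":"number"}},"required":["commands"]}

```bash
ls; mkdir -p pics; python3 - <<'E'
from station import r,cams
import cv2,numpy as np
for n in("top","side"):
    p,d=cams.capture(n); cv2.imwrite(f"pics/{n}0.png",p); np.savez(f"{n}0.npz",p=p,d=d)
    i=cams.camera_info(n); print(n,i["mtx"],i["R"],i["t"])
s=r.sense();print(s["time_s"],s["tcp_pos"],s["ee_rot"],s["gripper_width"])
E
```

```text
pics
top [[492.99464921   0.         310.34392423]
 [  0.         492.99464921 245.54405999]
 [  0.           0.           1.        ]] [[ 0.01456501 -0.99987008 -0.00690528]
 [-0.99902572 -0.01426428 -0.04176284]
 [ 0.04165891  0.00750683 -0.99910369]] [-0.0261285   0.53455991  1.04088568]
side [[568.59850391   0.         327.77347791]
 [  0.         568.59850391 230.38267821]
 [  0.           0.           1.        ]] [[-0.78740679 -0.6164321   0.00141984]
 [-0.46980854  0.59862109 -0.64879328]
 [ 0.39908706 -0.51153129 -0.76096338]] [0.40841869 0.31917928 1.00772178]
0.1 [ 0.26532629 -0.56529065  0.22160104] [[-9.05319965e-01 -4.24729244e-01 -9.10712386e-04]
 [-4.24730209e-01  9.05318361e-01  1.70736282e-03]
 [ 9.93177258e-05  1.93251671e-03 -9.99998128e-01]] 0.9969739834151491
```

View pics/top0.png

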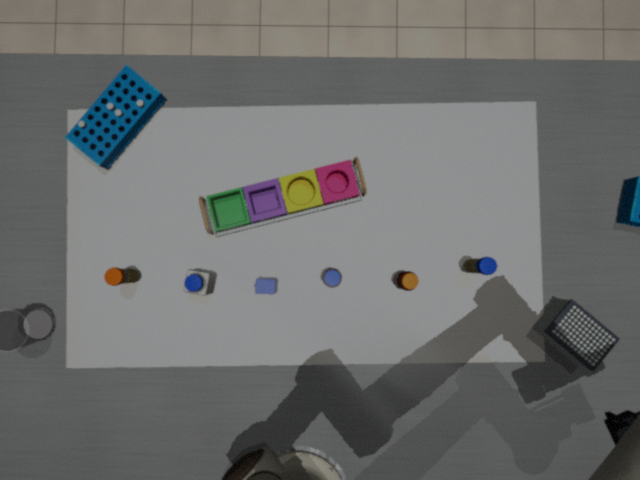

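View pics/side0.png

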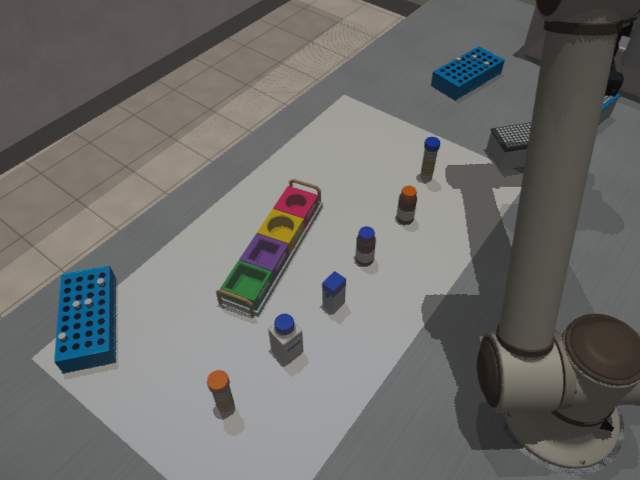

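The top view shows, left to right, the orange tube (115,276), square bottle (195,282), mailer (265,286), blue amber (331,277), orange amber (407,281) and blue tube (486,266). The rack order is green, violet, yellow, pink, from (228,210) to (338,182). The side view shows the same objects, all upright.

```bash
cat >h.py <<'E'
import cv2,numpy as np
from station import r,cams
def ray(n,uv,z):
    i=cams.camera_info(n);R=i["R"];C=-R.T@i["t"]
    uv=np.atleast_2d(uv).astype(float)
    d=np.c_[uv,np.ones(len(uv))]@np.linalg.inv(i["mtx"]).T@R
    return (C+d*((z-C[2])/d[:,2])[:,None])[:,:2]
def blobs(p,lo,hi,amin=60):
    m=cv2.inRange(cv2.cvtColor(p,cv2.COLOR_BGR2HSV),lo,hi)
    c,_=cv2.findContours(m,cv2.RETR_EXTERNAL,cv2.CHAIN_APPROX_NONE)
    return [k[:,0] for k in c if cv2.contourArea(k)>amin]
def world(n,d):
    i=cams.camera_info(n);v,u=np.mgrid[:480,:640]
    c=np.stack([(u-i["mtx"][0,2])/i["mtx"][0,0]*d,(v-i["mtx"][1,2])/i["mtx"][1,1]*d,d],-1)
    return (c-i["t"])@i["R"]
def rect(w):
    (c,s,a)=cv2.minAreaRect((w*1000).astype(np.float32)); return np.round(c,1),np.round(s,1),round(a,1)
E
python3 - <<'E'
from h import *
D={n:np.load(n+"0.npz") for n in("top","side")}
H=[("sq",(195,282),.108),("mailer",(265,286),.084),("amber",(331,277),.091),("tube",(486,266),.116),("oamb",(407,281),.091),("otube",(115,276),.116)]
W=world("top",D["top"]["d"]); WS=world("side",D["side"]["d"])
for nm,(u,v),h in H:
    lo,hi=((3,120,80),(22,255,255)) if nm[0]=="o" else ((105,90,60),(130,255,255))
    for k in blobs(D["top"]["p"],lo,hi):
        if abs(k.mean(0)-[u,v]).max()<12: print(nm,"caprect",rect(ray("top",k,h)))
    # depth, top face points
    for n,w in(("top",W),("side",WS)):
        x0=ray("top",[u,v],h)[0]
        q=w[(np.hypot(w[...,0]-x0[0],w[...,1]-x0[1])<.05)]
        t=q[abs(q[:,2]-h)<.006]; b=q[(q[:,2]>.02)]
        print("  ",n,"topface",len(t),rect(t[:,:2]) if len(t)>3 else"", "all",rect(b[:,:2]) if len(b)>3 else "", q[:,2].max() if len(q) else "")
    if nm=="sq":
        for n,w in(("top",W),("side",WS)):
            q=w[(np.hypot(w[...,0]-x0[0],w[...,1]-x0[1])<.05)];b=q[(q[:,2]>.06)&(q[:,2]<.096)];print("  shoulder",n,len(b),rect(b[:,:2]) if len(b)>3 else "")
for nm,lo,hi in(("green",(45,80,40),(80,255,255)),("violet",(131,60,40),(150,255,255)),("yellow",(23,120,60),(34,255,255)),("pink",(160,100,60),(175,255,255))):
  for n in("top","side"):
    for k in blobs(D[n]["p"],lo,hi,300): print(nm,n,rect(ray(n,k,.044)),k.mean(0).round())
q=W[(abs(W[...,2]-.044)<.004)&(W[...,0]>.5)&(W[...,0]<.75)&(abs(W[...,1])<.3)];print("rack top depth",len(q),rect(q[:,:2]))
print("bench",np.median(W[300:340,150:200,2]))
E
```

```text
sq caprect (array([456.1, 205.8]), array([32.9, 32.9]), 1.4)
   top topface 256 (array([456.1, 206.4]), array([34.3, 32.8]), 66.9) all (array([456.2, 206.5]), array([46.3, 46.7]), 80.0) 0.11421558033545395
   side topface 286 (array([454.6, 208.8]), array([33.7, 33.1]), 40.9) all (array([453.8, 209.1]), array([47. , 47.5]), 80.6) 0.11350479395252225
  shoulder top 318 (array([456.1, 206.5]), array([46.3, 46.4]), 80.2)
  shoulder side 490 (array([453.9, 209.6]), array([45.4, 46.8]), 79.4)
mailer caprect (array([451.4,  69.7]), array([25.7, 35.7]), 0.9)
   top topface 300 (array([451. ,  69.7]), array([39.1, 29.7]), 89.3) all (array([451. ,  71.5]), array([42.8, 29.7]), 89.3) 0.09135474871639924
   side topface 291 (array([448.2,  71.6]), array([40.8, 30.4]), 89.1) all (array([448.5,  73. ]), array([44.4, 30.7]), 86.9) 0.08892924277917023
amber caprect (array([469.3, -63.5]), array([29.4, 29.5]), 0.8)
   top topface 209 (array([469.3, -62.5]), array([29.5, 31.4]), 1.2) all (array([469.7, -53.3]), array([56.9, 38.7]), 85.9) 1.0620970427084242
   side topface 175 (array([467.6, -61.4]), 
[... 1171 characters left out ...]
8326171058
green top (array([606.1, 153.8]), array([76.5, 77.1]), 14.9) [228. 209.]
green side (array([605.1, 153.9]), array([77.5, 76.8]), 14.8) [246. 280.]
violet top (array([626.6,  78.4]), array([77.5, 75.5]), 15.1) [264. 200.]
violet side (array([617.5,  85.1]), array([88.9, 93. ]), 14.9) [269. 256.]
yellow top (array([646.6,   2.8]), array([77. , 75.7]), 14.9) [301. 191.]
yellow side (array([645.6,   3.1]), array([78.1, 75.1]), 15.3) [281. 226.]
pink top (array([667.1, -72.9]), array([77.5, 77. ]), 15.2) [337. 182.]
pink side (array([657.8, -63.6]), array([88.9, 97.1]), 14.9) [298. 204.]
rack top depth 2749 (array([637.1,  41.3]), array([ 78.1, 330.9]), 15.1)
bench 0.002244273721143308
```

Emit:
play_rows(commands=".5 .75 0 0 0 .4;.5 .75 0 0 0 .4;.5 .75 0 0 0 .4;.5 .75 0 0 0 .4;.5 .75 0 0 0 .4;.5 .75 0 0 0 .4;.5 .75 0 0 0 .4;.5 .75 0 0 0 .4;.5 .75 0 0 0 .4;.5 .75 0 0 0 .4;.5 .75 0 0 0 .4;.5 .75 0 0 0 .4;0 .8 0 0 0 .4;0 .8 0 0 0 .4;0 .8 0 0 0 .4;0 .8 0 0 0 .4;0 .8 0 0 0 0;0 .8 0 0 0 0", grip=87)

```text
time_s: 1.9
tcp_pos: [0.4451, -0.1507, 0.2222]
ee_rot: [[-0.171, -0.985, -0.001], [-0.985, 0.171, 0.0], [-0.0, 0.001, -1.0]]
wrist_force: [-0.1, -0.2, 0.3]
gripper_width: 1.002
gripper_force: 0.0
```

```bash
cat >go.py <<'E'
import sys
from h import *
# go.py x y z(mm) yaw(deg of tool y, line): units left to go
def units(x,y,z,yaw):
    s=r.sense();R=np.array(s["ee_rot"])
    a=np.degrees(np.arctan2(R[1,1],R[0,1]));dy=(yaw-a+90)%180-90
    print("t",s["time_s"],"tcp",np.round(np.array(s["tcp_pos"])*1000,1),"yaw",round(a,1),"F",np.round(s["wrist_force"],1),"j6",round(float(s["joints"][5]),0))
    print("units",np.round((np.array([x,y,z])-np.array(s["tcp_pos"])*1000)/30,2),"turn",round(np.radians(dy)/.15,2))
if __name__=="__main__": units(*map(float,sys.argv[1:]))
E
python3 go.py 455 207.5 200 -10
```

```text
t 1.9 tcp [ 445.1 -150.7  222.2] yaw 170.1 F [-0.1 -0.2  0.3] j6 -11.0
units [ 0.33 11.94 -0.74] turn -0.02
```

Emit:
play_rows(commands=".03 .92 0 0 0 0;.03 .92 0 0 0 0;.03 .92 0 0 0 0;.03 .92 0 0 0 0;.03 .92 0 0 0 0;.03 .92 0 0 0 0;.03 .92 0 0 0 0;.03 .92 0 0 0 0;.03 .92 0 0 0 0;.03 .92 0 0 0 0;.03 .92 0 0 0 0;0 .92 0 0 0 0;0 .92 0 0 0 0;0 0 -.8 0 0 0;0 0 -.8 0 0 0;0 0 -.8 0 0 0;0 0 -.5 0 0 0")

```text
time_s: 3.6
tcp_pos: [0.4543, 0.2064, 0.1334]
ee_rot: [[-0.171, -0.985, -0.003], [-0.985, 0.171, -0.002], [0.002, 0.003, -1.0]]
wrist_force: [0.5, -0.2, 0.4]
gripper_width: 0.994
gripper_force: 0.0
```

Emit:
play_rows(commands="0 0 -.6 0 0 0;0 0 -.6 0 0 0;0 0 -.6 0 0 0;0 0 -.6 0 0 0;0 0 -.4 0 0 0;0 0 -.2 0 0 0;0 0 0 0 0 0")

```text
time_s: 4.3
tcp_pos: [0.4549, 0.2066, 0.0447]
ee_rot: [[-0.171, -0.985, -0.002], [-0.985, 0.171, -0.001], [0.002, 0.001, -1.0]]
wrist_force: [-0.1, 0.3, -0.7]
gripper_width: 0.998
gripper_force: 0.0
```

```bash
python3 go.py 455 207.5 45 -10
```

```text
t 4.3 tcp [454.9 206.6  44.7] yaw 170.1 F [-0.1  0.3 -0.7] j6 -53.0
units [0.   0.03 0.01] turn -0.02
```

Emit:
play_rows(commands="0 0 0 0 0 0;0 0 0 0 0 0;0 0 0 0 0 0;0 0 0 0 0 0;0 0 0 0 0 0;0 0 0 0 0 0;0 0 0 0 0 0;0 0 0 0 0 0", grip=20)

```text
time_s: 5.1
tcp_pos: [0.4554, 0.207, 0.0457]
ee_rot: [[-0.171, -0.985, -0.0], [-0.985, 0.171, -0.0], [0.0, 0.0, -1.0]]
wrist_force: [-0.8, 1.0, 1.3]
gripper_width: 0.523
gripper_force: 30.0
```

Emit:
play_rows(commands="0 0 .3 0 0 0;0 0 .6 0 0 0;0 0 .7 0 0 0;0 0 .7 0 0 0;0 0 .6 0 0 0;0 0 .3 0 0 0;.3 -.1 0 0 0 .2;.6 -.2 0 0 0 .4;.6 -.2 0 0 0 .4;.6 -.2 0 0 0 .4;.6 -.2 0 0 0 .4;.6 -.2 0 0 0 .4;.6 -.2 0 0 0 .4;.6 -.2 0 0 0 .3;.4 -.2 0 0 0 0;.1 -.1 0 0 0 0;0 0 0 0 0 0")

```text
time_s: 6.8
tcp_pos: [0.6051, 0.1525, 0.141]
ee_rot: [[0.258, -0.966, -0.001], [-0.966, -0.258, -0.0], [0.0, 0.001, -1.0]]
wrist_force: [-0.5, 0.1, -1.4]
gripper_width: 0.526
gripper_force: 30.0
```

```bash
python3 go.py 606 154 56.5 15
```

```text
t 6.8 tcp [605.1 152.5 141. ] yaw -165.0 F [-0.5  0.1 -1.4] j6 -14.0
units [ 0.03  0.05 -2.82] turn 0.0
```

Emit:
play_rows(commands=".03 .05 -.3 0 0 0;0 0 -.5 0 0 0;0 0 -.5 0 0 0;0 0 -.5 0 0 0;0 0 -.4 0 0 0;0 0 -.3 0 0 0;0 0 -.2 0 0 0;0 0 -.1 0 0 0;0 0 0 0 0 0;0 0 0 0 0 0")

```text
time_s: 7.8
tcp_pos: [0.6067, 0.1547, 0.0581]
ee_rot: [[0.26, -0.966, 0.001], [-0.966, -0.26, 0.0], [-0.0, -0.001, -1.0]]
wrist_force: [0.7, -0.2, -1.1]
gripper_width: 0.531
gripper_force: 30.0
```

Emit:
play_rows(commands="0 0 -.04 0 0 0;0 0 -.04 0 0 0;0 0 0 0 0 0;0 0 0 0 0 0")

```text
time_s: 8.2
tcp_pos: [0.6066, 0.1546, 0.0557]
ee_rot: [[0.26, -0.966, 0.001], [-0.966, -0.26, 0.0], [-0.0, -0.001, -1.0]]
wrist_force: [-1.0, 0.4, 1.5]
gripper_width: 0.526
gripper_force: 30.0
```

Emit:
play_rows(commands="0 0 -.03 0 0 0;0 0 0 0 0 0;0 0 0 0 0 0")

```text
time_s: 8.5
tcp_pos: [0.6067, 0.1546, 0.0557]
ee_rot: [[0.26, -0.965, 0.001], [-0.965, -0.26, 0.0], [0.0, -0.001, -1.0]]
wrist_force: [-2.9, -0.3, 5.8]
gripper_width: 0.524
gripper_force: 30.0
```

Emit:
play_rows(commands="0 0 0 0 0 0;0 0 0 0 0 0;0 0 0 0 0 0;0 0 0 0 0 0;0 0 0 0 0 0;0 0 .3 0 0 0;0 0 .7 0 0 0;0 0 .8 0 0 0;0 0 .8 0 0 0;0 0 .5 0 0 0", grip=80)

```text
time_s: 9.5
tcp_pos: [0.6073, 0.1548, 0.1502]
ee_rot: [[0.26, -0.966, 0.004], [-0.966, -0.26, 0.001], [-0.0, -0.004, -1.0]]
wrist_force: [-0.0, 0.1, -0.3]
gripper_width: 0.919
gripper_force: 0.0
```

Emit:
play_rows(commands="-.3 -.4 0 0 0 0;-.5 -.8 0 0 0 0;-.5 -.8 0 0 0 0;-.5 -.8 0 0 0 0;-.5 -.8 0 0 0 0;-.5 -.8 0 0 0 0;-.5 -.8 0 0 0 0;-.5 -.8 0 0 0 0;-.5 -.8 0 0 0 0;-.3 -.4 0 0 0 0;0 0 0 0 0 0;0 0 0 0 0 0")

```text
time_s: 10.7
tcp_pos: [0.4691, -0.0613, 0.1478]
ee_rot: [[0.26, -0.966, 0.002], [-0.966, -0.26, 0.0], [0.0, -0.002, -1.0]]
wrist_force: [0.2, 0.6, 0.4]
gripper_width: 0.92
gripper_force: 0.0
```

```bash
python3 go.py 468.5 -62 39 15; python3 - <<'E'
from h import *
p,d=cams.capture("side");cv2.imwrite("pics/side1.png",cv2.resize(p[100:420,150:450],None,fx=1.8,fy=1.8))
E
```

```text
t 10.7 tcp [469.1 -61.3 147.8] yaw -164.9 F [0.2 0.6 0.4] j6 3.0
units [-0.02 -0.02 -3.63] turn -0.01
```

View pics/side1.png

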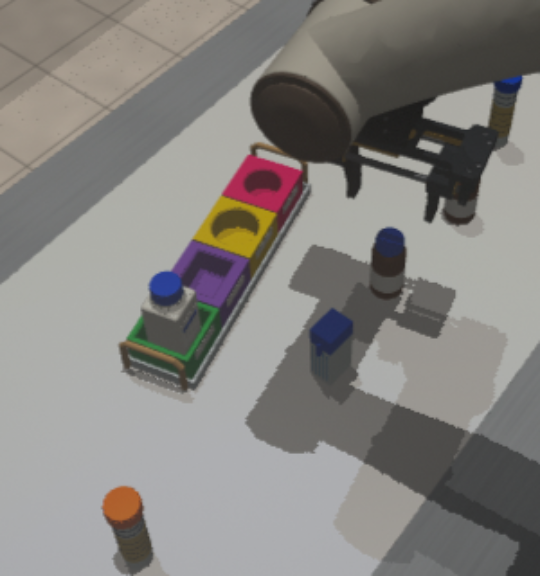

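The square bottle stands upright in the green well (crop 167,320). The open gripper is above the blue amber bottle (crop 388,260), so I'll descend on it.

Emit:
play_rows(commands="0 0 -.5 0 0 0;0 0 -.7 0 0 0;0 0 -.7 0 0 0;0 0 -.7 0 0 0;0 0 -.5 0 0 0;0 0 -.3 0 0 0;0 0 -.2 0 0 0;0 0 0 0 0 0;0 0 0 0 0 0")

```text
time_s: 11.65
tcp_pos: [0.469, -0.0612, 0.0397]
ee_rot: [[0.26, -0.965, 0.001], [-0.965, -0.26, 0.0], [0.0, -0.001, -1.0]]
wrist_force: [0.6, 0.8, 0.4]
gripper_width: 0.913
gripper_force: 0.0
```

Emit:
play_rows(commands="0 0 0 0 0 0;0 0 0 0 0 0;0 0 0 0 0 0;0 0 0 0 0 0;0 0 0 0 0 0;0 0 0 0 0 0;0 0 0 0 0 0;0 0 0 0 0 0", grip=20)

```text
time_s: 12.45
tcp_pos: [0.4683, -0.0615, 0.0393]
ee_rot: [[0.26, -0.966, -0.0], [-0.966, -0.26, -0.0], [0.0, 0.0, -1.0]]
wrist_force: [-0.7, 0.3, 1.4]
gripper_width: 0.446
gripper_force: 30.0
```

Emit:
play_rows(commands="0 0 .3 0 0 0;0 0 .6 0 0 0;0 0 .7 0 0 0;0 0 .7 0 0 0;0 0 .6 0 0 0;0 0 .3 0 0 0;.3 .1 0 0 0 0;.6 .2 0 0 0 0;.7 .25 0 0 0 0;.7 .25 0 0 0 0;.7 .25 0 0 0 0;.7 .25 0 0 0 0;.7 .25 0 0 0 0;.7 .25 0 0 0 0;.5 .2 0 0 0 0;.3 .15 0 0 0 0;0 0 0 0 0 0;0 0 0 0 0 0")

```text
time_s: 14.25
tcp_pos: [0.6446, 0.003, 0.1342]
ee_rot: [[0.26, -0.966, -0.002], [-0.966, -0.26, -0.0], [-0.0, 0.002, -1.0]]
wrist_force: [0.4, -0.4, -1.2]
gripper_width: 0.45
gripper_force: 30.0
```

```bash
python3 go.py 646.5 3 50 15
```

```text
t 14.25 tcp [644.6   3.  134.2] yaw -164.9 F [ 0.4 -0.4 -1.2] j6 0.0
units [ 0.06  0.   -2.81] turn -0.01
```

Emit:
play_rows(commands=".06 0 -.3 0 0 0;0 0 -.5 0 0 0;0 0 -.5 0 0 0;0 0 -.5 0 0 0;0 0 -.4 0 0 0;0 0 -.3 0 0 0;0 0 -.2 0 0 0;0 0 -.05 0 0 0;0 0 0 0 0 0;0 0 0 0 0 0")

```text
time_s: 15.25
tcp_pos: [0.6476, 0.0031, 0.0534]
ee_rot: [[0.26, -0.966, 0.001], [-0.966, -0.26, 0.0], [0.0, -0.001, -1.0]]
wrist_force: [-0.5, -0.3, -1.3]
gripper_width: 0.448
gripper_force: 30.0
```

Emit:
play_rows(commands="0 0 -.05 0 0 0;0 0 0 0 0 0;0 0 0 0 0 0")

```text
time_s: 15.55
tcp_pos: [0.6472, 0.003, 0.0514]
ee_rot: [[0.26, -0.966, 0.0], [-0.966, -0.26, 0.0], [0.0, -0.0, -1.0]]
wrist_force: [-0.5, 0.1, -1.3]
gripper_width: 0.45
gripper_force: 30.0
```

Emit:
play_rows(commands="0 0 -.05 0 0 0;0 0 -.02 0 0 0;0 0 0 0 0 0;0 0 0 0 0 0")

```text
time_s: 15.95
tcp_pos: [0.6472, 0.003, 0.0494]
ee_rot: [[0.26, -0.966, 0.0], [-0.966, -0.26, -0.0], [0.0, -0.0, -1.0]]
wrist_force: [-0.7, 1.2, 0.7]
gripper_width: 0.447
gripper_force: 30.0
```

Emit:
play_rows(commands="0 0 -.02 0 0 0;0 0 0 0 0 0;0 0 0 0 0 0")

```text
time_s: 16.25
tcp_pos: [0.6472, 0.003, 0.0493]
ee_rot: [[0.26, -0.966, 0.0], [-0.966, -0.26, -0.0], [0.0, -0.0, -1.0]]
wrist_force: [-2.8, 0.1, 4.9]
gripper_width: 0.452
gripper_force: 30.0
```

Emit:
play_rows(commands="0 0 0 0 0 0;0 0 0 0 0 0;0 0 0 0 0 0;0 0 0 0 0 0;0 0 0 0 0 0;0 0 .3 0 0 0;0 0 .7 0 0 0;0 0 .8 0 0 0;0 0 .8 0 0 0;0 0 .7 0 0 0;0 0 .4 0 0 0", grip=80)

```text
time_s: 17.35
tcp_pos: [0.6482, 0.0031, 0.1626]
ee_rot: [[0.26, -0.966, 0.004], [-0.966, -0.26, 0.001], [0.001, -0.004, -1.0]]
wrist_force: [0.4, 0.1, -1.1]
gripper_width: 0.921
gripper_force: 0.0
```

Emit:
play_rows(commands="-.2 -.5 0 0 0 0;-.4 -.9 0 0 0 0;-.4 -.9 0 0 0 0;-.4 -.9 0 0 0 0;-.4 -.9 0 0 0 0;-.4 -.9 0 0 0 0;-.4 -.9 0 0 0 0;-.4 -.9 0 0 0 0;-.4 -.9 0 0 0 0;-.4 -.9 0 0 0 0;-.4 -.9 0 0 0 0;-.4 -.9 0 0 0 0;-.3 -.9 0 0 0 0;-.1 -.7 0 0 0 0;0 0 0 0 0 0;0 0 0 0 0 0")

```text
time_s: 18.95
tcp_pos: [0.4957, -0.3572, 0.1583]
ee_rot: [[0.258, -0.966, -0.002], [-0.966, -0.258, 0.001], [-0.002, 0.002, -1.0]]
wrist_force: [-0.6, -0.8, -0.3]
gripper_width: 0.919
gripper_force: 0.0
```

```bash
python3 go.py 496.5 -357 56 15; python3 - <<'E'
from h import *
p,d=cams.capture("side");cv2.imwrite("pics/side2.png",cv2.resize(p[80:400,180:480],None,fx=1.8,fy=1.8))
E
```

```text
t 18.95 tcp [ 495.7 -357.2  158.3] yaw -165.0 F [-0.6 -0.8 -0.3] j6 36.0
units [ 0.03  0.01 -3.41] turn 0.0
```

View pics/side2.png

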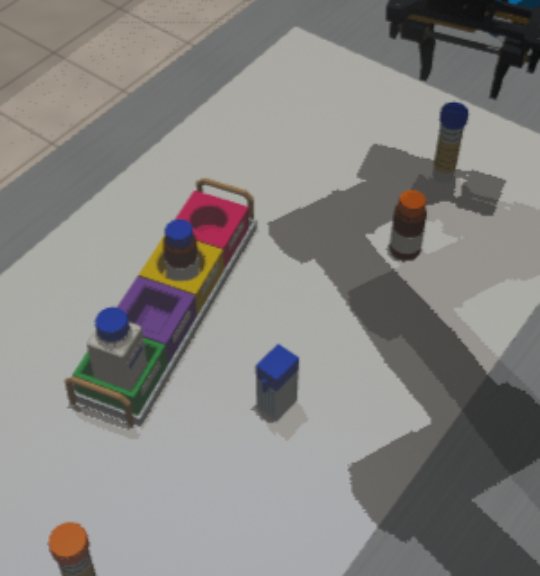

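The amber bottle stands in yellow (crop 180,255) and the square bottle in green (crop 113,350). The gripper is over the blue tube (crop 450,135).

Emit:
play_rows(commands="0 0 -.4 0 0 0;0 0 -.6 0 0 0;0 0 -.7 0 0 0;0 0 -.7 0 0 0;0 0 -.5 0 0 0;0 0 -.3 0 0 0;0 0 -.2 0 0 0;0 0 0 0 0 0;0 0 0 0 0 0")

```text
time_s: 19.9
tcp_pos: [0.4976, -0.357, 0.0581]
ee_rot: [[0.26, -0.966, 0.001], [-0.966, -0.26, -0.001], [0.001, -0.001, -1.0]]
wrist_force: [0.8, -0.5, 0.4]
gripper_width: 0.921
gripper_force: 0.0
```

Emit:
play_rows(commands="0 0 0 0 0 0;0 0 0 0 0 0;0 0 0 0 0 0;0 0 0 0 0 0;0 0 0 0 0 0;0 0 0 0 0 0;0 0 0 0 0 0;0 0 0 0 0 0;0 0 0 0 0 0", grip=15)

```text
time_s: 20.8
tcp_pos: [0.4971, -0.357, 0.0575]
ee_rot: [[0.26, -0.966, -0.0], [-0.966, -0.26, 0.0], [-0.0, 0.0, -1.0]]
wrist_force: [0.2, -0.2, 0.4]
gripper_width: 0.379
gripper_force: 30.0
```

Emit:
play_rows(commands="0 0 0 0 0 0;0 0 0 0 0 0;0 0 0 0 0 0")

```text
time_s: 21.1
tcp_pos: [0.4971, -0.357, 0.0575]
ee_rot: [[0.26, -0.966, -0.0], [-0.966, -0.26, 0.0], [-0.0, 0.0, -1.0]]
wrist_force: [-0.2, 0.6, 0.7]
gripper_width: 0.381
gripper_force: 30.0
```

```bash
python3 - <<'E'
from h import *
p,d=cams.capture("side");cv2.imwrite("pics/side3.png",cv2.resize(p[80:220,340:520],None,fx=4,fy=4,interpolation=cv2.INTER_CUBIC))
E
```

```text
(no output)
```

View pics/side3.png

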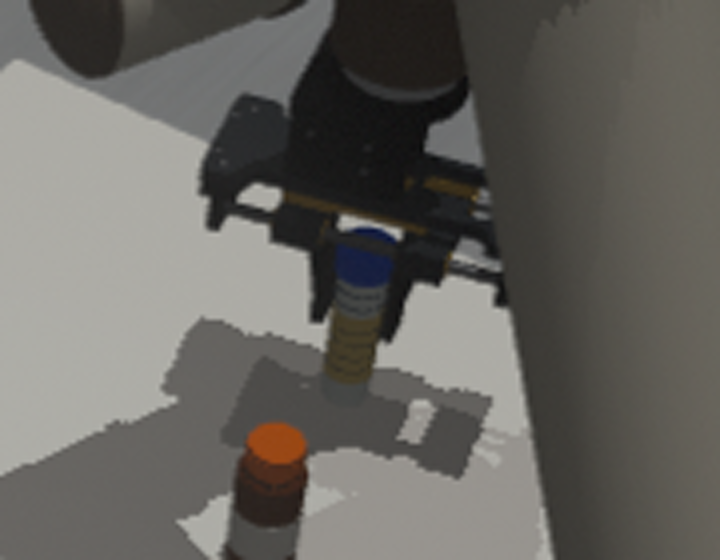

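The view shows the tube between the fingers (crop 360,290). The opening of 33 mm is wider than the 30 mm body, so the fingers may be touching the cap. I'll regrip a little lower.

Emit:
play_rows(commands="0 0 0 0 0 0;0 0 0 0 0 0;0 0 -.1 0 0 0;0 0 -.1 0 0 0;0 0 0 0 0 0", grip=60)

```text
time_s: 21.65
tcp_pos: [0.4967, -0.3567, 0.0508]
ee_rot: [[0.26, -0.966, -0.001], [-0.966, -0.26, 0.001], [-0.001, 0.001, -1.0]]
wrist_force: [1.1, -0.3, -0.3]
gripper_width: 0.668
gripper_force: 0.0
```

Emit:
play_rows(commands="0 0 0 0 0 0;0 0 0 0 0 0;0 0 0 0 0 0;0 0 0 0 0 0;0 0 0 0 0 0;0 0 0 0 0 0;0 0 0 0 0 0", grip=15)

```text
time_s: 22.35
tcp_pos: [0.4972, -0.357, 0.0516]
ee_rot: [[0.26, -0.966, 0.0], [-0.966, -0.26, -0.0], [0.0, -0.0, -1.0]]
wrist_force: [-0.3, 0.3, 0.2]
gripper_width: 0.367
gripper_force: 30.0
```

Emit:
play_rows(commands="0 0 .2 0 0 0;0 0 .4 0 0 0;0 0 .7 0 0 0;0 0 .7 0 0 0;0 0 .7 0 0 0;0 0 .6 0 0 0;0 0 .3 0 0 0;.3 .5 0 0 0 0;.5 .8 0 0 0 0;.5 .8 0 0 0 0;.5 .8 0 0 0 0;.5 .8 0 0 0 0;.5 .8 0 0 0 0;.5 .8 0 0 0 0")

```text
time_s: 23.75
tcp_pos: [0.5963, -0.1959, 0.1586]
ee_rot: [[0.26, -0.966, -0.002], [-0.966, -0.26, 0.001], [-0.001, 0.002, -1.0]]
wrist_force: [0.5, 0.2, -0.2]
gripper_width: 0.36
gripper_force: 30.0
```

Emit:
play_rows(commands=".5 .8 0 0 0 0;.5 .8 0 0 0 0;.5 .8 0 0 0 0;.5 .8 0 0 0 0;.2 .6 0 0 0 0;.15 .35 0 0 0 0;0 0 0 0 0 0;0 0 0 0 0 0")

```text
time_s: 24.55
tcp_pos: [0.6661, -0.0738, 0.1594]
ee_rot: [[0.26, -0.966, -0.001], [-0.966, -0.26, -0.0], [-0.0, 0.001, -1.0]]
wrist_force: [0.4, -1.2, 1.2]
gripper_width: 0.36
gripper_force: 30.0
```

```bash
python3 go.py 667 -72.5 62 15; python3 - <<'E'
from h import *
p,d=cams.capture("side");cv2.imwrite("pics/side4.png",cv2.resize(p[60:280,200:440],None,fx=2.5,fy=2.5,interpolation=cv2.INTER_CUBIC))
E
```

```text
t 24.55 tcp [666.1 -73.8 159.4] yaw -164.9 F [ 0.4 -1.2  1.2] j6 8.0
units [ 0.03  0.04 -3.25] turn -0.01
```

View pics/side4.png

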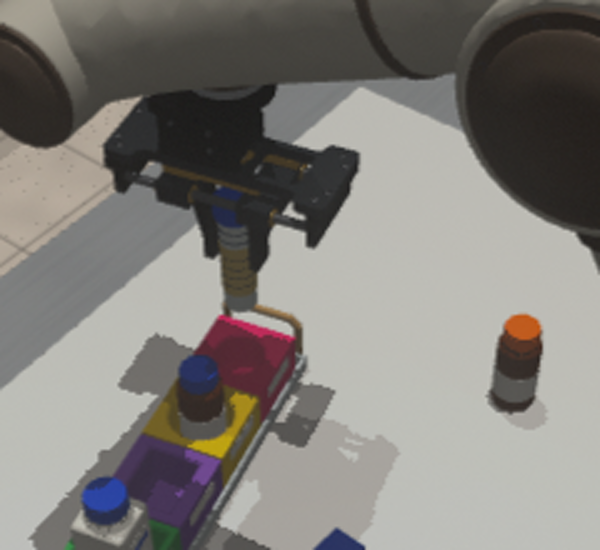

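The tube hangs over the pink cube, but it may lean slightly: cap at crop (228,205), foot at (240,298). I'll measure the tilt from depth.

```bash
cat > tilt.py <<'E'
from h import *
s=r.sense();tx,ty,tz=s["tcp_pos"]
for n in("side","top"):
    p,d=cams.capture(n);w=world(n,d)
    q=(np.hypot(w[...,0]-tx,w[...,1]-ty)<.035)
    for z in np.arange(tz-.05,tz+.07,.01):
        m=q&(abs(w[...,2]-z)<.005)
        if m.sum()>4:
            a=w[m]; print(n,round(z*1000),m.sum(),"x",(a[:,0].min()*1e3).round(1),(a[:,0].max()*1e3).round(1),"y",(a[:,1].min()*1e3).round(1),(a[:,1].max()*1e3).round(1),"mean",(a[:,:2].mean(0)*1e3).round(1))
E
python3 tilt.py
```

```text
side 110 25 x 650.7 670.2 y -81.9 -60.7 mean [657.4 -67.7]
side 120 39 x 650.1 677.0 y -82.8 -60.3 mean [658.1 -67.2]
side 130 41 x 648.8 672.9 y -80.5 -59.2 mean [657.6 -66.4]
side 140 54 x 648.9 677.0 y -84.7 -58.9 mean [657.5 -66.7]
side 150 45 x 649.4 674.5 y -77.1 -57.2 mean [659.2 -64.9]
side 160 54 x 640.5 684.9 y -81.6 -56.2 mean [660.5 -65. ]
side 170 101 x 637.8 687.3 y -93.6 -56.1 mean [659.  -67.3]
side 180 91 x 638.5 687.6 y -88.7 -55.6 mean [660.9 -66.3]
side 190 95 x 637.0 688.5 y -91.3 -56.0 mean [661.8 -66. ]
side 200 89 x 636.0 692.2 y -78.0 -55.1 mean [661.6 -64.2]
side 210 70 x 634.2 694.3 y -71.9 -54.0 mean [669.4 -61.1]
side 220 76 x 653.7 692.4 y -82.8 -54.6 mean [672.6 -65.1]
```

Emit:
play_rows(commands=".03 .1 -.3 0 0 0;0 0 -.5 0 0 0;0 0 -.6 0 0 0;0 0 -.6 0 0 0;0 0 -.5 0 0 0;0 0 -.3 0 0 0;0 0 -.2 0 0 0;0 0 -.1 0 0 0;0 0 0 0 0 0;0 0 0 0 0 0")

```text
time_s: 25.7
tcp_pos: [0.6681, -0.0704, 0.0673]
ee_rot: [[0.26, -0.966, 0.001], [-0.966, -0.26, -0.0], [0.0, -0.001, -1.0]]
wrist_force: [0.1, -0.1, -1.0]
gripper_width: 0.365
gripper_force: 30.0
```

Emit:
play_rows(commands="0 0 -.05 0 0 0;0 0 -.03 0 0 0;0 0 0 0 0 0;0 0 0 0 0 0")

```text
time_s: 26.1
tcp_pos: [0.6676, -0.0704, 0.0643]
ee_rot: [[0.26, -0.966, 0.0], [-0.966, -0.26, -0.0], [0.0, -0.0, -1.0]]
wrist_force: [0.2, 0.1, -0.6]
gripper_width: 0.364
gripper_force: 30.0
```

Emit:
play_rows(commands="0 0 -.05 0 0 0;0 0 -.02 0 0 0;0 0 0 0 0 0;0 0 0 0 0 0")

```text
time_s: 26.5
tcp_pos: [0.6675, -0.0705, 0.062]
ee_rot: [[0.26, -0.966, -0.0], [-0.966, -0.26, -0.0], [-0.0, 0.0, -1.0]]
wrist_force: [0.2, -0.9, -0.3]
gripper_width: 0.368
gripper_force: 30.0
```

Emit:
play_rows(commands="0 0 -.03 0 0 0;0 0 0 0 0 0;0 0 0 0 0 0")

```text
time_s: 26.8
tcp_pos: [0.6678, -0.0705, 0.0616]
ee_rot: [[0.26, -0.966, 0.001], [-0.966, -0.26, -0.0], [0.0, -0.001, -1.0]]
wrist_force: [0.2, -0.1, 1.7]
gripper_width: 0.365
gripper_force: 30.0
```

Emit:
play_rows(commands="0 0 -.03 0 0 0;0 0 0 0 0 0;0 0 0 0 0 0")

```text
time_s: 27.1
tcp_pos: [0.6682, -0.0706, 0.0615]
ee_rot: [[0.26, -0.965, 0.002], [-0.965, -0.26, -0.0], [0.001, -0.002, -1.0]]
wrist_force: [-0.3, -0.9, 5.7]
gripper_width: 0.367
gripper_force: 30.0
```

Emit:
play_rows(commands="0 0 0 0 0 0;0 0 0 0 0 0;0 0 0 0 0 0;0 0 0 0 0 0;0 0 0 0 0 0;0 0 .3 0 0 0;0 0 .7 0 0 0;0 0 .8 0 0 0;0 0 .8 0 0 0;0 0 .6 0 0 0;0 0 .3 0 0 0", grip=80)

```text
time_s: 28.2
tcp_pos: [0.6686, -0.0705, 0.1683]
ee_rot: [[0.26, -0.966, 0.004], [-0.966, -0.26, 0.0], [0.001, -0.004, -1.0]]
wrist_force: [0.5, 0.2, -0.6]
gripper_width: 0.916
gripper_force: 0.0
```

```bash
python3 go.py 450 70.5 53 -1; python3 - <<'E'
from h import *
p,d=cams.capture("side");cv2.imwrite("pics/side5.png",cv2.resize(p[120:340,180:420],None,fx=2.5,fy=2.5,interpolation=cv2.INTER_CUBIC))
E
```

```text
t 28.2 tcp [668.6 -70.5 168.3] yaw -164.9 F [ 0.5  0.2 -0.6] j6 7.0
units [-7.29  4.7  -3.84] turn -1.87
```

View pics/side5.png

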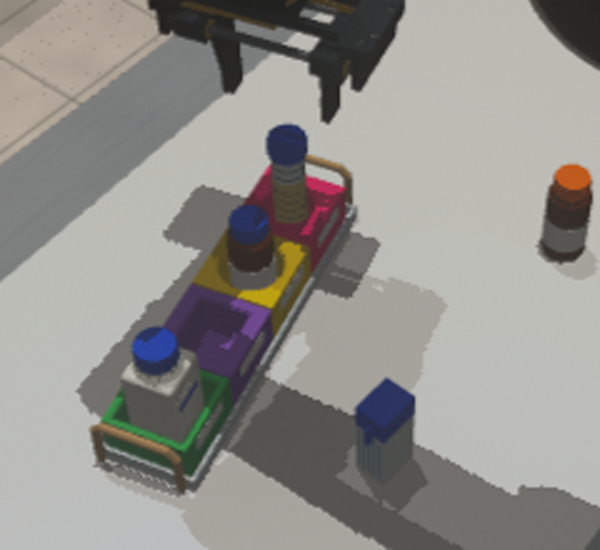

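Three are standing in their wells: square, amber and tube (crop 155,390; 250,245; 288,175). The mailer (crop 385,430) has its clip on the +y face, so closing along x is clear.

Emit:
play_rows(commands="-.3 .2 0 0 0 0;-.6 .4 0 0 0 -.2;-.6 .4 0 0 0 -.2;-.6 .4 0 0 0 -.2;-.6 .4 0 0 0 -.2;-.6 .4 0 0 0 -.2;-.6 .4 0 0 0 -.2;-.6 .4 0 0 0 -.2;-.6 .4 0 0 0 -.2;-.6 .4 0 0 0 -.2;-.6 .4 0 0 0 -.07;-.6 .4 0 0 0 0;-.3 .1 0 0 0 0;-.1 0 0 0 0 0;0 0 -.3 0 0 0;0 0 -.5 0 0 0;0 0 -.5 0 0 0;0 0 0 0 0 0;0 0 0 0 0 0")

```text
time_s: 30.15
tcp_pos: [0.4489, 0.0701, 0.1258]
ee_rot: [[-0.018, -1.0, -0.001], [-1.0, 0.018, -0.001], [0.001, 0.001, -1.0]]
wrist_force: [-0.3, 0.6, 0.4]
gripper_width: 0.918
gripper_force: 0.0
```

```bash
python3 go.py 450 70.5 53 -1
```

```text
t 30.15 tcp [448.9  70.1 125.8] yaw 179.0 F [-0.3  0.6  0.4] j6 -31.0
units [ 0.04  0.01 -2.43] turn 0.0
```

Emit:
play_rows(commands=".03 0 -.3 0 0 0;0 0 -.5 0 0 0;0 0 -.6 0 0 0;0 0 -.5 0 0 0;0 0 -.3 0 0 0;0 0 -.2 0 0 0;0 0 0 0 0 0;0 0 0 0 0 0")

```text
time_s: 30.95
tcp_pos: [0.4499, 0.0707, 0.0546]
ee_rot: [[-0.017, -1.0, 0.001], [-1.0, 0.017, 0.0], [-0.0, -0.001, -1.0]]
wrist_force: [0.6, 0.3, 0.1]
gripper_width: 0.918
gripper_force: 0.0
```

Emit:
play_rows(commands="0 0 0 0 0 0;0 0 0 0 0 0;0 0 0 0 0 0;0 0 0 0 0 0;0 0 0 0 0 0;0 0 0 0 0 0;0 0 0 0 0 0;0 0 0 0 0 0;0 0 0 0 0 0", grip=15)

```text
time_s: 31.85
tcp_pos: [0.4494, 0.0705, 0.0542]
ee_rot: [[-0.018, -1.0, -0.0], [-1.0, 0.018, -0.0], [0.0, 0.0, -1.0]]
wrist_force: [-0.8, -0.4, -0.0]
gripper_width: 0.343
gripper_force: 30.0
```

Emit:
play_rows(commands="0 0 .2 0 0 0;0 0 .4 0 0 0;0 0 .7 0 0 0;0 0 .7 0 0 0;0 0 .7 0 0 0;0 0 .4 0 0 0;0 0 .1 0 0 0;.3 .03 0 0 0 .2;.6 .03 0 0 0 .3;.7 .03 0 0 0 .3;.7 .03 0 0 0 .3;.7 .03 0 0 0 .3;.7 .03 0 0 0 .3;.7 .03 0 0 0 .17;.7 .03 0 0 0 0;.5 .03 0 0 0 0;.3 0 0 0 0 0;0 0 0 0 0 0;0 0 0 0 0 0")

```text
time_s: 33.75
tcp_pos: [0.6256, 0.0785, 0.1496]
ee_rot: [[0.26, -0.966, -0.002], [-0.966, -0.26, -0.0], [-0.0, 0.002, -1.0]]
wrist_force: [-1.3, 0.1, 0.3]
gripper_width: 0.343
gripper_force: 30.0
```

```bash
python3 go.py 626.5 78.5 64.5 15
```

```text
t 33.75 tcp [625.6  78.5 149.6] yaw -164.9 F [-1.3  0.1  0.3] j6 -7.0
units [ 0.03  0.   -2.84] turn -0.01
```

Emit:
play_rows(commands="0 0 -.3 0 0 0;0 0 -.5 0 0 0;0 0 -.5 0 0 0;0 0 -.5 0 0 0;0 0 -.4 0 0 0;0 0 -.3 0 0 0;0 0 -.2 0 0 0;0 0 0 0 0 0;0 0 0 0 0 0")

```text
time_s: 34.65
tcp_pos: [0.6268, 0.0787, 0.0697]
ee_rot: [[0.26, -0.966, 0.001], [-0.966, -0.26, 0.0], [0.0, -0.001, -1.0]]
wrist_force: [0.0, 0.4, -0.6]
gripper_width: 0.342
gripper_force: 30.0
```

Emit:
play_rows(commands="0 0 -.05 0 0 0;0 0 -.05 0 0 0;0 0 0 0 0 0;0 0 0 0 0 0")

```text
time_s: 35.05
tcp_pos: [0.6265, 0.0786, 0.0664]
ee_rot: [[0.26, -0.966, 0.0], [-0.966, -0.26, 0.0], [0.0, -0.0, -1.0]]
wrist_force: [0.7, -0.5, -0.2]
gripper_width: 0.344
gripper_force: 30.0
```

Emit:
play_rows(commands="0 0 -.05 0 0 0;0 0 -.03 0 0 0;0 0 0 0 0 0;0 0 0 0 0 0")

```text
time_s: 35.45
tcp_pos: [0.6265, 0.0786, 0.0643]
ee_rot: [[0.26, -0.966, 0.0], [-0.966, -0.26, -0.0], [0.0, -0.0, -1.0]]
wrist_force: [-1.5, 0.6, 2.6]
gripper_width: 0.341
gripper_force: 30.0
```

Emit:
play_rows(commands="0 0 -.03 0 0 0;0 0 0 0 0 0;0 0 0 0 0 0")

```text
time_s: 35.75
tcp_pos: [0.6266, 0.0786, 0.0643]
ee_rot: [[0.26, -0.965, 0.001], [-0.965, -0.26, -0.0], [0.0, -0.001, -1.0]]
wrist_force: [-2.5, 0.3, 6.3]
gripper_width: 0.34
gripper_force: 30.0
```

Seated. I'll release, rise and clear away.

Emit:
play_rows(commands="0 0 0 0 0 0;0 0 0 0 0 0;0 0 0 0 0 0;0 0 0 0 0 0;0 0 0 0 0 0;0 0 .3 0 0 0;0 0 .7 0 0 0;0 0 .8 0 0 0;0 0 .8 0 0 0;0 0 .8 0 0 0;0 0 .6 0 0 0;0 0 .3 0 0 0", grip=80)

```text
time_s: 36.95
tcp_pos: [0.6274, 0.0788, 0.1949]
ee_rot: [[0.26, -0.966, 0.004], [-0.966, -0.26, 0.001], [0.0, -0.004, -1.0]]
wrist_force: [0.7, -0.0, 0.2]
gripper_width: 0.918
gripper_force: 0.0
```

Emit:
play_rows(commands="-.4 -.3 .2 0 0 0;-.7 -.5 .2 0 0 0;-.7 -.6 .2 0 0 0;-.7 -.7 0 0 0 0;-.7 -.7 0 0 0 0;-.5 -.7 0 0 0 0;-.5 -.7 0 0 0 0;-.3 -.7 0 0 0 0;0 -.7 0 0 0 0;0 -.7 0 0 0 0;0 -.7 0 0 0 0;0 -.3 0 0 0 0;0 0 0 0 0 0;0 0 0 0 0 0")

```text
time_s: 38.35
tcp_pos: [0.4909, -0.1401, 0.2096]
ee_rot: [[0.26, -0.966, -0.001], [-0.966, -0.26, 0.0], [-0.0, 0.001, -1.0]]
wrist_force: [-0.2, 1.1, 0.0]
gripper_width: 0.917
gripper_force: 0.0
```

```bash
python3 - <<'E'
from h import *
im=[]
for n in("side","top"):
    p,d=cams.capture(n); im.append(p); w=world(n,d)
    for nm,x,y,h in(("sq",606,154,.118),("amb",646.5,3,.101),("tube",667,-72.5,.126),("mail",626.5,78.5,.094),("oamb",465,-214,.091),("otube",466,359,.116)):
        m=(np.hypot(w[...,0]-x/1e3,w[...,1]-y/1e3)<.035)&(abs(w[...,2]-h-.003)<.006); q=w[m]
        if len(q): print(n,nm,len(q),(np.median(q,0)*1e3).round(1))
cv2.imwrite("pics/fin.png",np.vstack([im[0][130:400,150:470],im[1][130:330,80:400]]))
E
```

```text
side sq 206 [604.  156.4 118.6]
side amb 150 [645.9   4.  101.7]
side tube 155 [665.7 -69.3 126.9]
side mail 231 [624.   81.4  94.8]
side oamb 135 [ 463.3 -211.9   92. ]
side otube 341 [464.  361.1 116.2]
top sq 253 [607.  153.7 119.4]
top amb 208 [647.5   1.  102.6]
top tube 257 [667.3 -72.1 127.4]
top mail 300 [627.7  77.6  95.5]
top otube 261 [466.5 358.4 117.6]
```

View pics/fin.png

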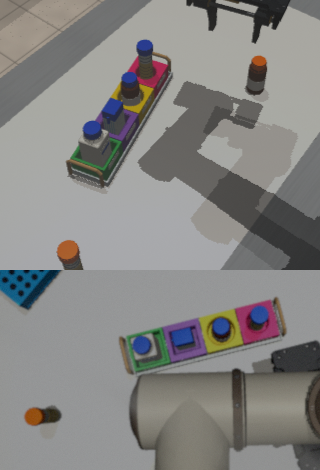

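All four containers stand in their wells (blue caps at (92,130), (113,108), (129,80) and (145,47) in the side half). Their top heights match full seating within about 2 mm. Both orange-capped containers are where they were.

```bash
python3 -c "
from station import r
print(r.finish_job())"
```

```text
the job is handed in; nothing more can be done
None
```

The job is handed in at about 38 s of the 96 s limit: all four blue-capped containers stand upright and fully down in their matching wells, and the orange-capped bottle and tube stand where they were.

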